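# Release the quick clamp on the round housing

### The arm

A 6-joint arm with a two-finger parallel gripper is mounted at the origin on the work surface. World frame = base frame: x ahead of the robot, y to its left, z up, the work surface at z = 0. Lengths are in m, angles in rad, forces in N, time in s.
With the tool pointing down it reaches from about 0.375 to 0.9 m from the base axis. Payload 3.1 kg.
Tool frame: the origin (TCP) lies at the very end of the fingers, on their centre line; the grasp point (between the pads) lies 19 mm behind it; z points along the fingers, y is the direction in which the jaws open and shut (so a half turn about z gives the same grasp; the last joint's range is limited). The gripper opens to 87 mm and grips with 3 to 60 N. Pads are 19 mm wide; open, the fingers measure 117 mm over their backs; the gripper's body (75 mm by 190 mm) begins 51 mm behind the grasp point.
Start: joints at [0.984, 0.527, 1.433, -0, 1.181, -0.178], TCP at [0.248, 0.573, 0.223] pointing down, gripper open.
Joint ranges: [-3.08, 3.08], [-0.75, 2.2], [0.22, 2.44], [-1.43, 4.57], [0, 2.65], [-2.85, 2.85]. Speed limits (rad/s): [2.79, 2.79, 3.14, 3.14, 3.14, 3.14].

### API

Orientations are given as a unit quaternion [x, y, z, w].
In Python, from rig import robot gives the robot as it stands.
- The arm moves only by the tool arm_command, never from a script. Its argument "targets" is a list of rows, each a list of 5 numbers: the shift along the tool's x, y, z in cm, then the turn about the tool's z in rad, then the finger opening in cm, from 0 to 8.7. In form: [[dx, dy, dz, spin, hand], ...]. A call has 1 to 5 rows; each row is the pose to reach, as a shift and turn from the pose commanded when the call began, along the tool's axes at that moment; what a row does not reach only later rows make up. A row lasts 1/8 s, in which the tool goes at most 62.5 mm and 10.7 degrees, less where a joint would pass 70% of its speed; a pose out of reach is approached as far as the arm can. A call with a gripper value outside its range is refused whole. The fingers move at their own pace and stop on an object; "newtons" is the grip in N (left out, the last holds). Time passes only in rows, so rows that repeat a pose let the fingers close. It gives the time, the measured TCP pose, the force and the opening at its end, in the units of the state.
- robot.get_obs(): the state, without advancing time (a new reading comes with each control period).
- robot.camera(name): name is "scene" or "top"; returns (picture, depth): 480x640x3 uint8, red, green, blue; 480x640 float32, m along the optical axis (not along the pixel's ray), 0 where there is no reading.
- robot.camera_model(name): a dict with "mtx" (3x3 intrinsics, pixels), "k1" (the pictures are not rectified: a ray, as slopes to the right and down, at radius r is drawn at 1 + k1 r^2 times it, then the intrinsics apply), "extrinsics" (4x4, takes a point from world to camera coordinates). Camera axes: x right, y up, looking along -z (the intrinsics and any distortion apply to the point x, -y, -z); pixel columns grow to the right and rows downward; lengths in m; the calibration is good to about 2 mm. A picture is of the moment at which its call begins. camera_model takes no time and is no camera call.
- robot.hand_in(): hands the job in, once; it reports no verdict.
The state is a dict: "time": time; "q": joint angles; "joint_velocities": joint speeds; "joint_torque": joint torques, N m; "position": TCP position; "tool_rot": TCP orientation; "ft_force": force on the tool from outside, world axes, zero at the start; "moment": the same for the moment, N m; "grip_width": finger opening in m.
Only numpy, scipy, OpenCV 4.12 (cv2) and the standard library are available. Lean on these libraries where they do the work, as an engineer would, in place of code of your own. Each camera call takes 0.05 s, during which the arm holds its last target.

### The job

Two quick clamps stand on the bench, one holding a round housing, the other a square one. Open the clamp that holds the round housing: press its black thumb plate fully down to release the ratchet, then push its sliding jaw all the way back along the bar, away from the housing. Push only; pick nothing up: leave the housings where they sit, the other clamp closed and locked, and the other things on the bench where they are.

Things in the scene. Friction and masses are not known exactly. Their poses are not given: they have to be found in the camera images.
- round_clamp: Quick clamp holding the round housing, fixed to the bench (both clamps are alike): red base 270 x 80 x 12 mm, 48 mm high fixed jaw, toothed steel bar, bare metal sliding jaw. Origin on the bench on the clamp's centre line. x runs along the bar from fixed jaw to end stop, the way the jaw opens; z up. Base from x = -110 to +160 mm, fixed jaw's face at -73, end stop (38 mm high) 146 to 158.
- round_jaw (a joint): Position of that clamp's sliding jaw along its bar, m: 0 = closed on the round housing, 0.090 = fully back at its stop. Starts at 0 to 0.002. With the ratchet engaged it has 3 mm of play; once released it slides with about 5 N of friction and stays where it is left.
- round_jaw_face (a point): Point on the sliding jaw's upright plate: on the centre line of the face that looks at the held part, 85 mm above the bench. The plate is 60 mm wide and 14 mm thick, its top 100 mm above the bench. Above the held part (top 44 mm above the bench) this face is free to be pushed towards the clamp's +x. Axes as the clamp's.
- round_release (a joint): Travel of that jaw's ratchet release, in m: 0 = up (ratchet engaged), 0.009 = pressed fully down; it frees the jaw from 0.005 on. It resists with about 5 N and stays down once pressed (no spring return).
- round_release_top (a point): Centre of the top of the release: a black ribbed thumb plate, 44 mm (along the bar) x 40 mm, on the jaw's carriage. Its top is 70 mm above the bench when up, 61 mm when down; its centre is 58 mm from the jaw face towards the clamp's +x, and rides with the jaw. The jaw's upright plate ends 22 mm before it and stands 30 mm higher. Axes as the clamp's.
- round_housing: The round housing, loose on the clamp's dark rubber pad between the jaws (1.5 to 3.5 mm of slack). Aluminium disc 44 mm across and 18 mm high with a 24 mm boss on top (24 mm in all) and two small ears at the foot, 60 mm over the ears. Origin at the centre of its underside, 20 mm above the bench.
- square_clamp: Quick clamp holding the square housing, fixed to the bench (both clamps are alike): red base 270 x 80 x 12 mm, 48 mm high fixed jaw, toothed steel bar, bare metal sliding jaw. Origin on the bench on the clamp's centre line. x runs along the bar from fixed jaw to end stop, the way the jaw opens; z up. Base from x = -110 to +160 mm, fixed jaw's face at -73, end stop (38 mm high) 146 to 158.
- square_jaw (a joint): Position of that clamp's sliding jaw along its bar, m: 0 = closed on the square housing, 0.090 = fully back at its stop. Starts at 0 to 0.002. With the ratchet engaged it has 3 mm of play; once released it slides with about 5 N of friction and stays where it is left.
- square_jaw_face (a point): Point on the sliding jaw's upright plate: on the centre line of the face that looks at the held part, 85 mm above the bench. The plate is 60 mm wide and 14 mm thick, its top 100 mm above the bench. Above the held part (top 44 mm above the bench) this face is free to be pushed towards the clamp's +x. Axes as the clamp's.
- square_release (a joint): Travel of that jaw's ratchet release, in m: 0 = up (ratchet engaged), 0.009 = pressed fully down; it frees the jaw from 0.005 on. It resists with about 5 N and stays down once pressed (no spring return).
- square_release_top (a point): Centre of the top of the release: a black ribbed thumb plate, 44 mm (along the bar) x 40 mm, on the jaw's carriage. Its top is 70 mm above the bench when up, 61 mm when down; its centre is 58 mm from the jaw face towards the clamp's +x, and rides with the jaw. The jaw's upright plate ends 22 mm before it and stands 30 mm higher. Axes as the clamp's.
- square_housing: The square housing, loose on the clamp's dark rubber pad between the jaws (1.5 to 3.5 mm of slack). Aluminium square block 44 x 44 mm, 18 mm high, with a 20 mm square boss on top (24 mm in all). Origin at the centre of its underside, 20 mm above the bench.
- spare_housing: A second round aluminium housing with ears (44 mm disc, 60 mm over the ears, 24 mm high), loose on the bench between the clamps. Origin at the centre of its underside. Leave alone.
- tape_roll: Roll of cream tape lying flat, 90 mm outer diameter, 25 mm high, loose on the bench. Origin at the centre of its underside. Leave alone.
- primer_jar: Amber jar with a white lid, 52 mm in diameter, 70 mm high, loose on the bench. Origin at the centre of its underside. Leave alone.
There are look-alikes about, which are no part of the job. Leave any brown, purple or yellow look-alike of the round_housing alone.

How it is judged:
By the outcome, as a careful person would: the job done as asked, in the order asked, and still so for the second after the job is handed in, with the robot touching nothing.
It also fails if it takes over 38 s, if anything falls off the work surface, if the arm or the gripper's body presses on something with over 40 N, if the wrist force passes 120 N, or if a joint passes its speed limit or range.

## Working session

There is one attempt and no reset: what is moved stays moved. The work goes in short steps, Python scripts to look and compute and a tool call to move; the robot and the scene stay as the last step left them, time stands still between calls to the robot, and variables do not carry over. Pictures are saved under pics/ and viewed, and the job is handed in when it is done.

Besides the shell and the picture viewer there is one more tool, called after "Emit:" as name(argument=value, ...) on one line, values as JSON. arm_command: Moves the arm, as the interface text tells. Its arguments: {"type":"object","properties":{"targets":{"type":"array","items":{"type":"array","items":{"type":"number"}}},"newtons":{"type":"number"}},"required":["targets"]}

```bash
mkdir -p pics; ls
python3 - <<'E'
from rig import robot
import cv2,numpy as np
for n in ("scene","top"):
    p,d=robot.camera(n); cv2.imwrite(f"pics/{n}0.png",p[:,:,::-1]); np.save(f"{n}0.npy",d)
    m=robot.camera_model(n); print(n,m)
print(robot.get_obs())
E
```

```text
pics
scene {'mtx': array([[563.83277255,   0.        , 313.97466636],
       [  0.        , 563.83277255, 237.32409119],
       [  0.        ,   0.        ,   1.        ]]), 'k1': -0.15873272662380958, 'extrinsics': array([[ 0.47579355,  0.87953672, -0.0059703 , -0.21543318],
       [-0.70884588,  0.38745773,  0.58941838,  0.27983962],
       [ 0.52072835, -0.27620944,  0.80780587, -1.65789163],
       [ 0.        ,  0.        ,  0.        ,  1.        ]])}
top {'mtx': array([[596.46620522,   0.        , 319.78398374],
       [  0.        , 596.46620522, 240.11082033],
       [  0.        ,   0.        ,   1.        ]]), 'k1': -0.1676304570709411, 'extrinsics': array([[-2.31517884e-02, -9.99724183e-01, -3.94367019e-03,
         2.20531714e-02],
       [ 9.84269892e-01, -2.34846363e-02,  1.75103544e-01,
        -4.79709161e-01],
       [-1.75147863e-01,  1.72324363e-04,  9.84542125e-01,
        -1.12317442e+00],
       [ 0.00000000e+00,  0.00000000e+00,  0.00000000e+00,
         1.00000000e+00]])}
{'time': 0.1, 'q': array([ 9.83474708e-01,  5.28377045e-01,  1.43378188e+00,  3.76458758e-05,
        1.18139063e+00, -1.78517950e-01]), 'joint_velocities': array([-0.00045839, -0.00185048, -0.0049272 ,  0.00072031, -0.0019851 ,
        0.00139545]), 'joint_torque': array([ 1.92613209e-05, -4.40983129e+01, -1.77150911e+01,  6.35187887e-02,
        5.34313987e-02, -6.06595290e-05]), 'position': array([0.24804706, 0.57295209, 0.22166467]), 'tool_rot': array([ 2.02988399e-01,  9.79180653e-01, -9.01083326e-04, -3.81724223e-04]), 'ft_force': array([-0.17578077,  1.19113957,  0.79554458]), 'moment': array([-0.01331778,  0.0282884 ,  0.02711288]), 'grip_width': 0.08700005350768097}
```

View pics/scene0.png

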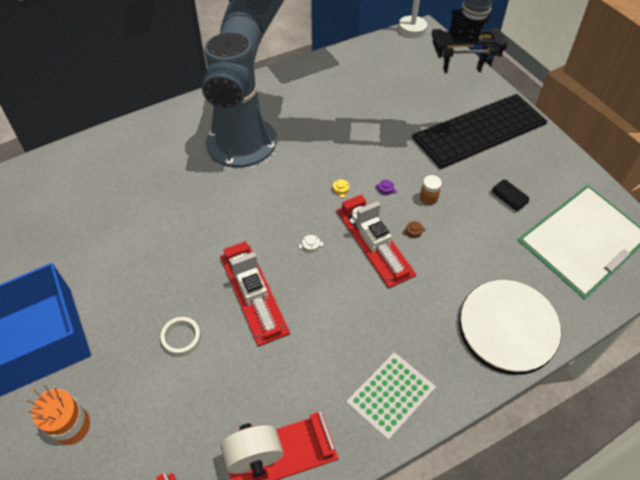

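View pics/top0.png

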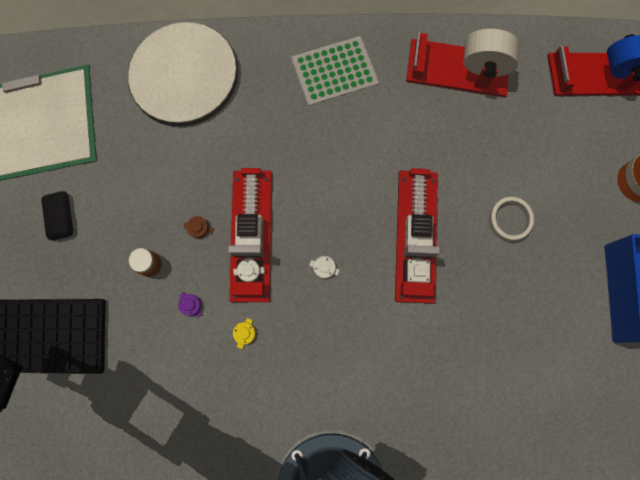

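The top view shows two candidate clamps: left at (250,235), holding a disc at (248,270), and right at (418,235), holding a square at (418,270). The round-housing look-alikes are the spare at (324,267), brown (198,227), purple (190,304) and yellow (244,333). I choose the left clamp and will check it in a crop.

```bash
cat > h.py <<'E'
import numpy as np,cv2
from rig import robot
def unproj(n,uv,d):
    m=robot.camera_model(n);K=m["mtx"];k1=m["k1"]
    uv=np.asarray(uv,float).reshape(-1,1,2)
    s=cv2.undistortPoints(uv,K,np.array([k1,0,0,0.]))[:,0]
    d=np.asarray(d,float).reshape(-1,1)
    c=np.hstack([s[:,:1]*d,-s[:,1:]*d,-d]); E=m["extrinsics"]
    return (c-E[:3,3])@E[:3,:3]
def cloud(n,d,u0,u1,v0,v1):
    v,u=np.mgrid[v0:v1,u0:u1]; uv=np.stack([u.ravel(),v.ravel()],1)
    return unproj(n,uv,d[v0:v1,u0:u1].ravel()),uv
E
python3 - <<'E'
from h import *
p=cv2.imread("pics/top0.png");d=np.load("top0.npy")
cv2.imwrite("pics/crop0.png",cv2.resize(p[150:320,215:455],None,fx=3.3,fy=3.3,interpolation=cv2.INTER_CUBIC)[:, :])
for name,(u0,u1,v0,v1) in dict(round=(222,285,160,310),square=(385,450,160,310)).items():
    P,uv=cloud("top",d,u0,u1,v0,v1); c=p[uv[:,1],uv[:,0]].astype(int)
    red=(c[:,2]>110)&(c[:,1]<60)&(c[:,0]<60)
    base=red&(abs(P[:,2]-.012)<.006)
    r=cv2.minAreaRect(P[red][:,:2].astype(np.float32)*1000); print(name,"red all",r)
    r=cv2.minAreaRect(P[base][:,:2].astype(np.float32)*1000); print("base",r,np.median(P[base][:,2]))
    top=P[:,2]>.09; T=P[top]; print("plate top",T.min(0),T.max(0),T.mean(0),len(T), cv2.minAreaRect(T[:,:2].astype(np.float32)*1000))
    blk=(c.max(1)<60)&(abs(P[:,2]-.07)<.008); B=P[blk]; print("thumb",np.median(B,0),B.min(0),B.max(0),len(B),cv2.minAreaRect(B[:,:2].astype(np.float32)*1000))
    g=P[abs(P[:,2])<.004]; print("bench z",np.median(g[:,2]))
    hs=(abs(P[:,2]-.041)<.006)&(c.min(1)>120); print("housing",P[hs].mean(0),hs.sum())
E
```

```text
round red all ((444.6072692871094, 136.89511108398438), (392.3340759277344, 152.56385803222656), 15.496371269226074)
base ((500.22894287109375, 151.00119018554688), (78.6165542602539, 268.2770080566406), 88.4917221069336) 0.01194879335653707
plate top [0.27595226 0.01097484 0.09062962] [0.46322367 0.18039137 1.18989827] [0.42905215 0.13043425 0.26055364] 297 ((382.9208679199219, 81.06785583496094), (251.3472442626953, 47.3901252746582), 43.912960052490234)
thumb [0.50747727 0.14965198 0.07020579] [0.44889975 0.12239673 0.06288778] [0.53075658 0.17477015 0.07797716] 333 ((489.53515625, 147.1957550048828), (52.140869140625, 81.12470245361328), 87.84467315673828)
bench z 3.3336573964790166e-05
housing [0.4276042  0.15243346 0.03966881] 318
square red all ((427.4365234375, -153.99029541015625), (167.7943115234375, 415.3179626464844), 64.56005859375)
base ((491.29071044921875, -184.8740692138672), (79.9424057006836, 268.70684814453125), 85.52497100830078) 0.012004659414525783
plate top [ 0.27595226 -0.20976276  0.09024072] [0.45733958 0.01097484 1.18989827] [ 0.42511474 -0.15532747  0.23946551] 295 ((378.57550048828125, -88.20417785644531), (45.691001892089844, 281.7522277832031), 36.766483306884766)
thumb [ 0.49817677 -0.18624871  0.06978142] [ 0.43920298 -0.20566514  0.06215575] [ 0.52240141 -0.1529967   0.07763591] 379 ((481.02178955078125, -181.6149139404297), (51.59973907470703, 80.94670867919922), 85.8849868774414)
bench z 4.575314174343805e-05
housing [ 0.41843671 -0.18021785  0.0395898 ] 408
```

View pics/crop0.png

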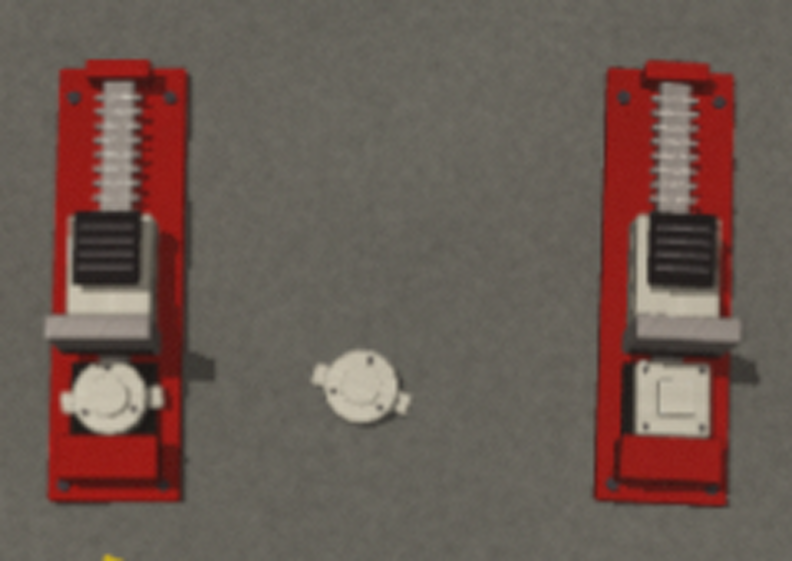

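The crop confirms it. The left clamp holds the disc with boss and ears (crop (108,397)), and its black thumb plate is at crop (107,245), full image (247,224). The right clamp holds the square. The measurements are consistent: base 79x268 mm at z=12 mm, thumb plate top at z=70 mm at about (0.507, 0.150), and yaw about -1.5°. I'll check the jaw plate in detail and work out the moves.

```bash
cat >> h.py <<'E'
from scipy.spatial.transform import Rotation as Ro
def to(x,y,z,yaw=np.radians(178.5)):
    o=robot.get_obs();R=Ro.from_quat(o["tool_rot"]).as_matrix()
    d=R.T@(np.array([x,y,z])-o["position"])*100
    a=np.arctan2(R[1,0],R[0,0]); s=-((yaw-a+np.pi)%(2*np.pi)-np.pi)
    print("t",o["time"],"pos",o["position"].round(4),"tilt z",R[:,2].round(3),"delta cm",d.round(2),"spin",round(s,3),"F",o["ft_force"].round(1))
E
python3 - <<'E'
from h import *
d=np.load("top0.npy")
P,uv=cloud("top",d,222,285,225,265)
T=P[(P[:,2]>.095)&(P[:,2]<.105)]
print(len(T),np.percentile(T,[1,50,99],axis=0),cv2.minAreaRect(T[:,:2].astype(np.float32)*1000))
ds=np.load("scene0.npy")
P,uv=cloud("scene",ds,330,420,190,290)
T=P[(P[:,2]>.095)&(P[:,2]<.105)];print("scene plate",len(T),np.percentile(T,[1,50,99],axis=0))
p=cv2.imread("pics/scene0.png");c=p[uv[:,1],uv[:,0]].astype(int)
B=P[(c.max(1)<60)&(abs(P[:,2]-.07)<.004)];print("scene thumb",len(B),np.percentile(B,[1,50,99],axis=0))
to(.507,.150,.20)
E
```

```text
225 [[0.44903773 0.12237952 0.09547847]
 [0.45628038 0.15175946 0.09953704]
 [0.46278682 0.1801602  0.10396856]] ((455.87396240234375, 151.2932891845703), (58.41864776611328, 13.201408386230469), 88.43091583251953)
scene plate 132 [[0.44686199 0.12024648 0.09552596]
 [0.45661218 0.1495513  0.09983616]
 [0.46322709 0.17968404 0.10454298]]
scene thumb 37 [[0.49045175 0.13156419 0.06690513]
 [0.52268586 0.1405986  0.07109935]
 [0.52759839 0.16492571 0.07360061]]
t 0.1 pos [0.248  0.573  0.2217] tilt z [-0.001 -0.002 -1.   ] delta cm [-40.58 -28.51   2.21] spin -0.383 F [-0.2  1.2  0.8]
```

Emit:
arm_command(targets=[[-4.9, -3.4, 0, -0.08, 0], [-9.8, -6.8, 0, -0.16, 0], [-14.7, -10.3, 0, -0.24, 0], [-19.6, -13.8, 0, -0.32, 0], [-24.5, -17.2, 0, -0.38, 0]], newtons=10)

```text
time: 0.72
position: [0.4054, 0.3165, 0.2223]
tool_rot: [0.013, 1.0, -0.0, -0.0]
ft_force: [-0.6, 0.2, 0.8]
grip_width: 0.0452
```

```bash
python3 -c "
from h import *
to(.508,.150,.15)"
```

```text
t 0.725 pos [0.4054 0.3165 0.2223] tilt z [-0. -0. -1.] delta cm [-10.7  -16.37   7.23] spin -0.0 F [-0.6  0.2  0.8]
```

Emit:
arm_command(targets=[[-2.7, -4.1, 0, 0, 0], [-5.4, -8.2, 0, 0, 0], [-8.0, -12.3, 2, 0, 0], [-10.7, -16.4, 5, 0, 0], [-10.7, -16.4, 7, 0, 0]])

```text
time: 1.35
position: [0.509, 0.1482, 0.1513]
tool_rot: [0.017, 1.0, -0.0, 0.0]
ft_force: [-0.7, 1.1, 0.0]
grip_width: 0.0015
```

```bash
python3 -c "
from h import *
to(.508,.150,.08)
p,d=robot.camera('top');cv2.imwrite('pics/t1.png',cv2.resize(p[150:320,200:440,::-1],None,fx=3.3,fy=3.3));np.save('t1.npy',d)
p,d=robot.camera('scene');cv2.imwrite('pics/s1.png',cv2.resize(p[130:310,280:480,::-1],None,fx=3.3,fy=3.3))
"
```

```text
t 1.35 pos [0.509  0.1482 0.1513] tilt z [ 0.001 -0.001 -1.   ] delta cm [0.11 0.18 7.13] spin -0.007 F [-0.7  1.1  0. ]
```

View pics/s1.png

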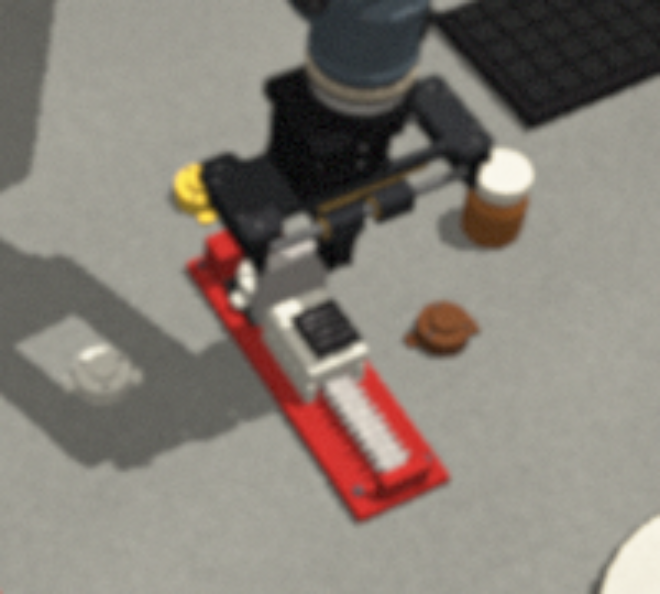

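The view shows the closed fingers at crop (340,255), hanging above the thumb plate at crop (328,328). I descend to just above it.

Emit:
arm_command(targets=[[0.1, 0.1, 2, 0, 0], [0.1, 0.1, 4, 0, 0], [0.1, 0.1, 6, 0, 0], [0.1, 0.1, 7, 0, 0], [0.1, 0.1, 7, 0, 0]])

```text
time: 2.08
position: [0.5058, 0.1527, 0.0825]
tool_rot: [0.014, 1.0, -0.0, -0.0]
ft_force: [-0.3, 0.7, 0.1]
grip_width: 0.0003
```

```bash
python3 -c "
from h import *
to(.508,.150,.061)
p,d=robot.camera('scene');cv2.imwrite('pics/s2.png',cv2.resize(p[130:310,280:480,::-1],None,fx=3.3,fy=3.3))
m=robot.camera_model('scene')
o=robot.get_obs()['position'];c=m['extrinsics'][:3,:3]@o+m['extrinsics'][:3,3]
s=np.array([c[0],-c[1]])/-c[2];s*=1+m['k1']*(s@s);uv=m['mtx'][:2,:2]@s+m['mtx'][:2,2];print(uv,(uv-[280,130])*3.3)
"
```

```text
t 2.075 pos [0.5058 0.1527 0.0825] tilt z [-0.001 -0.    -1.   ] delta cm [-0.23 -0.26  2.15] spin -0.002 F [-0.3  0.7  0.1]
[379.36907024 225.39296755] [327.91793178 314.79679293]
```

View pics/s2.png

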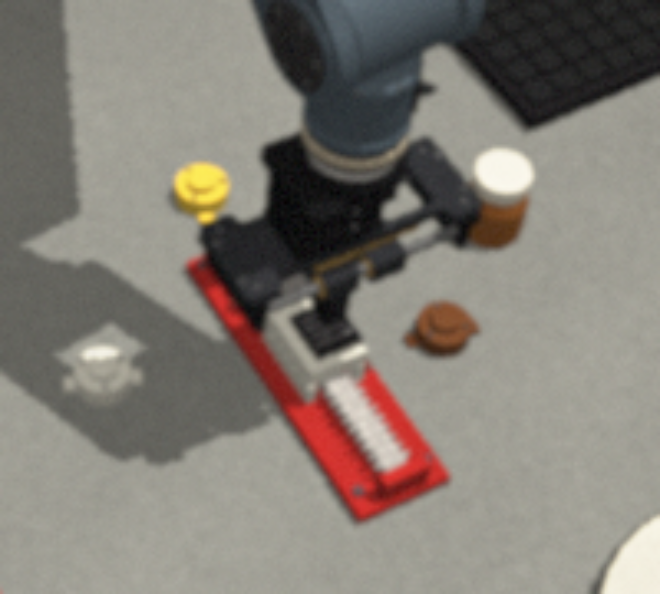

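Fingertips are at crop (333,318), above the middle of the plate. I'll press in small steps.

Emit:
arm_command(targets=[[-0.2, -0.2, 0.8, 0, 0], [-0.2, -0.2, 1.1, 0, 0], [-0.2, -0.2, 1.4, 0, 0], [-0.2, -0.2, 1.7, 0, 0], [-0.2, -0.2, 1.9, 0, 0]])

```text
time: 2.75
position: [0.5083, 0.1502, 0.0637]
tool_rot: [0.014, 1.0, -0.0, 0.0]
ft_force: [-0.2, -1.1, 4.9]
grip_width: 0.0007
```

Emit:
arm_command(targets=[[0, 0, 0.15, 0, 0], [0, 0, 0.25, 0, 0], [0, 0, 0.3, 0, 0], [0, 0, 0.3, 0, 0]])

```text
time: 3.25
position: [0.5084, 0.1502, 0.0613]
tool_rot: [0.014, 1.0, -0.0, 0.0]
ft_force: [-1.2, -0.8, 8.8]
grip_width: 0.0003
```

Emit:
arm_command(targets=[[0, 0, 0.1, 0, 0], [0, 0, 0.15, 0, 0], [0, 0, 0.15, 0, 0]])

```text
time: 3.62
position: [0.5086, 0.1502, 0.0611]
tool_rot: [0.014, 1.0, -0.0, 0.001]
ft_force: [-1.5, -1.1, 18.7]
grip_width: 0.0006
```

The force jumped at z = 61 mm, so the plate is fully down. I lift off and go round to the front of the jaw plate.

Emit:
arm_command(targets=[[0, 0, -2, 0, 0], [0, 0, -5, 0, 0], [0, 0, -8, 0, 0], [0, 0, -8.5, 0, 0], [0, 0, -8.5, 0, 0]])

```text
time: 4.25
position: [0.5076, 0.1503, 0.1435]
tool_rot: [0.014, 1.0, 0.0, -0.0]
ft_force: [-0.3, 0.7, 0.2]
grip_width: 0.0002
```

```bash
python3 -c "
from h import *
to(.423,.153,.14)"
```

```text
t 4.25 pos [0.5076 0.1503 0.1435] tilt z [-0.001  0.    -1.   ] delta cm [8.46 0.03 0.35] spin -0.003 F [-0.3  0.7  0.2]
```

Emit:
arm_command(targets=[[3, 0, 0, 0, 0], [6, 0, 0, 0, 0], [8.4, 0, 0, 0, 0], [8.4, 0, 0, 0, 0]])

```text
time: 4.75
position: [0.421, 0.1526, 0.1427]
tool_rot: [0.014, 1.0, -0.0, -0.003]
ft_force: [0.3, 0.3, -0.2]
grip_width: 0.0004
```

```bash
python3 -c "
from h import *
to(.423,.153,.076)
P={}
p,d=robot.camera('top');cv2.imwrite('pics/t3.png',cv2.resize(p[150:320,200:440,::-1],None,fx=3.3,fy=3.3))
P,uv=cloud('top',d,222,285,170,260);
pp=p[uv[:,1],uv[:,0]].astype(int)
B=P[(pp.max(1)<60)&(P[:,0]>.475)&(P[:,0]<.54)&(abs(P[:,1]-.15)<.025)];print('thumb z',np.percentile(B,[5,50,95],axis=0),len(B))
"
```

```text
t 4.75 pos [0.421  0.1526 0.1427] tilt z [-0.005 -0.    -1.   ] delta cm [-0.23  0.05  6.67] spin -0.002 F [ 0.3  0.3 -0.2]
thumb z [[0.50914892 0.13111933 0.0553839 ]
 [0.52075559 0.13201565 0.06124589]
 [0.52818785 0.13535794 0.06524682]] 21
```

View pics/t3.png

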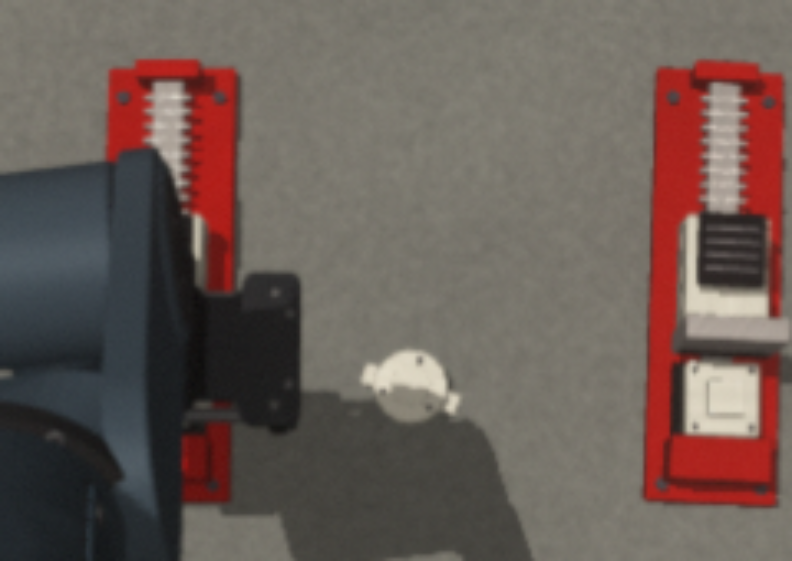

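The arm hides most of the clamp in the top view. The plate pixels that are visible give z ≈ 61 mm, so the release is down. I lower the fingers in front of the jaw plate.

Emit:
arm_command(targets=[[-0.2, 0, 2, 0, 0], [-0.2, 0, 4, 0, 0], [-0.2, 0, 6, 0, 0], [-0.2, 0, 6.7, 0, 0], [-0.2, 0, 6.7, 0, 0]])

```text
time: 5.42
position: [0.4268, 0.1525, 0.0765]
tool_rot: [0.014, 1.0, -0.0, -0.0]
ft_force: [1.2, -2.0, 0.3]
grip_width: 0.0005
```

```bash
python3 -c "
from h import *
to(.5295,.1503,.076)"
```

```text
t 5.425 pos [0.4268 0.1525 0.0765] tilt z [-0. -0. -1.] delta cm [-10.27   0.07   0.05] spin -0.003 F [ 1.2 -2.   0.3]
```

Emit:
arm_command(targets=[[-0.5, 0, 0, 0, 0], [-1.0, 0, 0, 0, 0], [-1.4, 0, 0, 0, 0], [-1.8, 0, 0, 0, 0], [-2.2, 0, 0, 0, 0]])

```text
time: 6.05
position: [0.445, 0.152, 0.0771]
tool_rot: [0.014, 1.0, -0.0, -0.003]
ft_force: [-5.7, -0.5, 5.0]
grip_width: 0.0007
```

The jaw is sliding at about 5.7 N, so I continue.

Emit:
arm_command(targets=[[-0.7, 0, 0, 0, 0], [-1.4, 0, 0, 0, 0], [-2.1, 0, 0, 0, 0], [-2.8, 0, 0, 0, 0], [-3.5, 0, 0, 0, 0]])

```text
time: 6.68
position: [0.4799, 0.1511, 0.077]
tool_rot: [0.014, 1.0, -0.0, -0.003]
ft_force: [-5.2, 0.9, 3.9]
grip_width: 0.0006
```

```bash
python3 -c "
from h import *
to(.5295,.1503,.076)"
```

```text
t 6.675 pos [0.4799 0.1511 0.077 ] tilt z [-0.007 -0.    -1.   ] delta cm [-4.96  0.06  0.07] spin -0.002 F [-5.2  0.9  3.9]
```

Emit:
arm_command(targets=[[-0.8, 0, 0, 0, 0], [-1.6, 0, 0, 0, 0], [-2.4, 0, 0, 0, 0], [-3.2, 0, 0, 0, 0], [-3.9, 0, 0, 0, 0]])

```text
time: 7.3
position: [0.5191, 0.1501, 0.077]
tool_rot: [0.014, 1.0, -0.0, -0.003]
ft_force: [-6.4, 1.7, 3.6]
grip_width: 0.0003
```

Emit:
arm_command(targets=[[-0.3, 0, 0, 0, 0], [-0.5, 0, 0, 0, 0], [-0.7, 0, 0, 0, 0]])

```text
time: 7.68
position: [0.5267, 0.1499, 0.077]
tool_rot: [0.014, 1.0, 0.0, -0.002]
ft_force: [-5.1, 1.0, 3.4]
grip_width: 0.0005
```

Emit:
arm_command(targets=[[-0.15, 0, 0, 0, 0], [-0.3, 0, 0, 0, 0], [-0.3, 0, 0, 0, 0]])

```text
time: 8.05
position: [0.5267, 0.1499, 0.0769]
tool_rot: [0.014, 1.0, -0.0, -0.005]
ft_force: [-10.6, 1.5, 8.0]
grip_width: 0.0005
```

Emit:
arm_command(targets=[[-0.15, 0, 0, 0, 0], [-0.3, 0, 0, 0, 0], [-0.3, 0, 0, 0, 0]])

```text
time: 8.43
position: [0.5266, 0.1498, 0.0768]
tool_rot: [0.014, 1.0, -0.0, -0.009]
ft_force: [-14.1, 2.4, 10.4]
grip_width: 0.0004
```

The jaw is at a hard stop: the force rises with no motion. I back off and look.

Emit:
arm_command(targets=[[1.0, 0, 0, 0, 0], [2.0, 0, 0, 0, 0], [2.5, 0, -2, 0, 0], [2.5, 0, -6, 0, 0], [2.5, 0, -10, 0, 0]])

```text
time: 9.05
position: [0.5105, 0.15, 0.178]
tool_rot: [0.015, 1.0, -0.0, 0.001]
ft_force: [1.2, -0.1, 0.1]
grip_width: 0.0002
```

Emit:
arm_command(targets=[[0, 5, -4, 0, 0], [0, 10, -4, 0, 0], [0, 15, -4, 0, 0], [0, 20, -4, 0, 0], [0, 26, -4, 0, 0]])

```text
time: 9.68
position: [0.5183, 0.4113, 0.2173]
tool_rot: [0.015, 1.0, 0.0, 0.001]
ft_force: [1.2, -0.3, -0.4]
grip_width: 0.0004
```

Run:
```python
from h import *
o=robot.get_obs();print(o["time"],o["position"],o["ft_force"])
p,d=robot.camera('top');cv2.imwrite('pics/t4.png',p[:,:,::-1])
p2,ds=robot.camera('scene');cv2.imwrite('pics/s4.png',p2[:,:,::-1])
P,uv=cloud("top",d,222,285,165,265);c=p[uv[:,1],uv[:,0]].astype(int)
T=P[(P[:,2]>.095)&(P[:,2]<.105)];print(len(T),np.percentile(T,[1,50,99],axis=0) if len(T) else 0)
B=P[(c.max(1)<60)&(abs(P[:,2]-.063)<.012)&(abs(P[:,1]-.15)<.025)];print("thumb",np.percentile(B,[2,50,98],axis=0),len(B))
```

```text
9.675 [0.51833091 0.41134571 0.217302  ] [ 1.15826156 -0.33525524 -0.39110133]
241 [[0.53767439 0.12168778 0.09567929]
 [0.544935   0.15033636 0.09963372]
 [0.55327984 0.17843774 0.10371303]]
thumb [[0.53760043 0.12914517 0.05520769]
 [0.59168013 0.14708434 0.0611512 ]
 [0.61641275 0.1672254  0.0687993 ]] 378
```

View pics/t4.png

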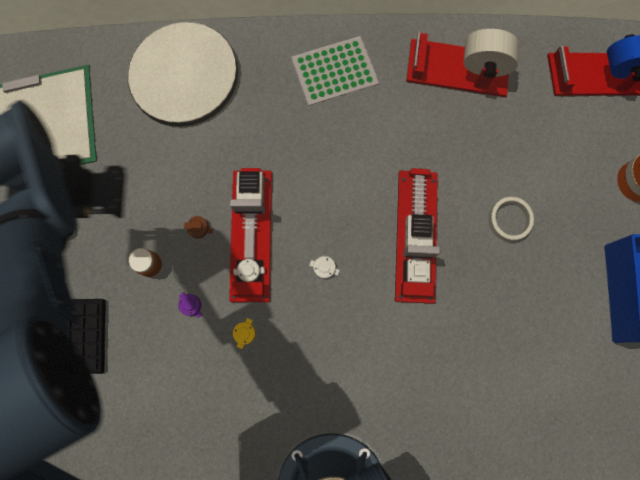

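View pics/s4.png

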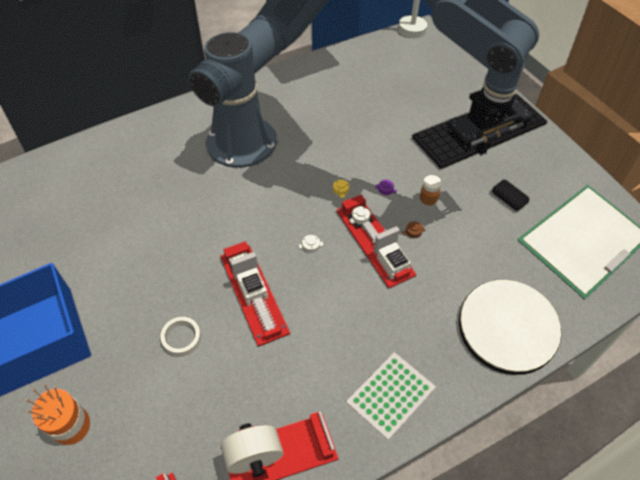

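The top view shows the round clamp's jaw back at (248,203) by the end stop, and the housing still at (248,270). The jaw plate moved 88.6 mm, which fits the full 90 mm from a start of 0–2 mm. The thumb plate is at z = 61 mm. I'll compare everything else with the first picture before handing in.

Run:
```python
from h import *
a=np.load("top0.npy");p,b=robot.camera('top')
for n,(u0,u1,v0,v1,zl,zh) in dict(housing=(232,266,255,285,.03,.05),spare=(305,345,250,285,.01,.03),brown=(182,214,212,242,.01,.03),purple=(175,205,288,318,.01,.03),yellow=(228,262,316,350,.01,.03),jar=(125,165,240,280,.06,.08),tape=(485,540,190,245,.015,.035),sqplate=(400,445,235,262,.09,.11),sqthumb=(408,436,210,240,.06,.08),sqhous=(402,436,255,285,.03,.05)).items():
    r=[]
    for d in (a,b):
        P,_=cloud("top",d,u0,u1,v0,v1);Q=P[(P[:,2]>zl)&(P[:,2]<zh)]; r.append(Q.mean(0)*1000)
    print(n,r[0].round(1),(r[1]-r[0]).round(1))
```

```text
housing [421.3 152.3  41.3] [-1.   0.3 -0.4]
spare [429.5   4.2  19.6] [ 0.1  0.2 -0.1]
brown [517.7 258.6  19.7] [-0.2  0.  -0. ]
purple [361.  272.8  19.4] [ 0.1  0.  -0.1]
yellow [303.5 163.8  19.4] [ 0.2 -0.1 -0.1]
jar [445.4 356.9  69.6] [-0.  -0.   0.1]
tape [ 520.1 -380.6   23.8] [ 0.2  0.3 -0.1]
sqplate [ 447.2 -179.9   98.9] [-0.1  0.1  0.1]
sqthumb [ 499.  -185.5   69.8] [-0.1  0.   0.2]
sqhous [ 414.3 -179.5   40.2] [-0.1 -0.2 -0.2]
```

```bash
python3 -c "
from rig import robot
print(robot.hand_in())"
```

```text
the job is handed in; nothing more can be done
None
```

The round-housing clamp is open, and I handed the job in at about 10 s on the robot's clock. With closed fingers I pressed its thumb plate down until it bottomed, at 61 mm with about 19 N. I then pushed the jaw back along the bar at about 5–6 N until it met a hard stop, where the force rose to about 14 N with no more movement.

**Jaw and release:** the last pictures show the jaw plate moved 88.6 mm. That fits the full 90 mm, since the jaw starts at 0 to 2 mm and the calibration is good to about 2 mm. The thumb plate is still down at 61 mm.

**Everything else:** the square clamp, its housing, the spare housing, the jar, the tape and the coloured look-alikes all read within 0.3 mm of where they started. The round housing read 1.0 mm off. I think that is because the jaw no longer hides part of it, but I did not confirm that. The arm ended clear of everything.

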